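# Rack a circuit board in the loader's magazine

### The job

Rack the circuit board that lies on the loader's two rails: raise or lower the black magazine on its lift until its one empty slot is level with the rails, then slide the board off the rails into that slot until it is fully home, in line with the boards above and below it. Leave the spool and the bottle beside the loader where they stand.

Things in the scene. Friction and masses are not known exactly. Their poses are not given: they have to be found in the camera images.
- board: The loose circuit board: green, 60 x 90 mm, plate 2 mm thick, components up to 14 mm above it, about 0.05 kg. It lies flat, components up, across the two rails. Origin: centre of its underside. x: its 60 mm way, pointing from the rails into the magazine; y: its 90 mm way; z: up.
- loader: The fixed loading stand: grey base plate 208 x 116 mm (top at 21 mm), two aluminium rails in front, behind them the black magazine on a lift with two steel rods (their cross piece tops out at 143 mm). Origin: on the bench, in the middle of the magazine's front face; place and yaw vary. x: level, from the rails into the magazine (the way the board goes in); y: left, across the rails; z: up.
- rail_level (a point): Point midway between the rails, level with the ledges the board lies on (97.5 mm above the bench), 56 mm before the magazine's front; axes of the loader. Ledges run from 48 mm before to 48 mm past this point; 72 mm of open space between them, down to the base plate: a finger can stand there behind the board. Cheeks beside the board, 95 mm apart, rise 8 mm above the ledges.
- magazine (a joint): Height of the magazine on its lift in m: 0 lowest, 0.05 highest. It is counterbalanced and stays at any height where it is left; about 6 N of friction to move it either way. Between 0.021 and 0.0235 the empty slot is level with the rails. It may start up to 23 mm too low or too high.
- knob_top (a point): Centre of the flat top of the black knob (22 mm across, 15 mm high, widest 2 to 8 mm below the top) on the aluminium strap over the magazine; moves with it. Grip it by its rim to raise or lower the magazine, or press on it to lower it. It is 34 mm behind the magazine's front face and 57 mm above the empty slot's floor; the strap's top lies 15 mm below it.
- slot_mouth (a point): Middle of the empty slot's floor line at the magazine's front face; moves with the magazine, axes of the loader. Four slots 20 mm apart, the empty one second from the top; each is a groove 6 mm high in both side walls, 96 mm from groove bottom to groove bottom, with rounded lead-ins that forgive about 3 mm in height. The other three hold fixed boards of the same kind.
- slot_home (a point): Where the board's origin is when it is home in the empty slot: 22 mm behind slot_mouth, on the slot's floor; moves with the magazine, axes of the loader. The board's leading edge then touches the back stops, and its near edge stands 8 mm out of the front face, like those of its neighbours.
- solder_spool: Black spool, 55 mm across, 33 mm high, standing left of the loader's lift; to be left alone. Origin: centre of its underside.
- flux_bottle: White bottle with a black nozzle, 35 mm across, 90 mm high, standing right of the loader's lift; to be left alone. Origin: centre of its underside.
There are look-alikes about, which are no part of the job. Of the things shaped like the board, the green one is meant.

How it is judged (in metres and radians):
At the end, for the whole second after the job is handed in: The board lies flat in the magazine's empty slot, pushed home to within 4 mm of its full depth, in the grooves of both walls (within 6 mm sideways, 5 mm in height), let go and at rest (x of board in the frame of slot_home between -0.004 and 0.004 m and y of board in the frame of slot_home between -0.006 and 0.006 m and z of board in the frame of slot_home between -0.003 and 0.005 m and angle between the z axis of board and the z axis of loader, either way round below 0.07 rad and linear speed of board below 0.01 m/s); the robot touches nothing.
It fails at once if the spool or the bottle is shifted by more than 30 mm (distance of any of solder_spool, flux_bottle from where it was at the start of the episode above 0.03 m).
It also fails if it takes over 45 s, if anything falls off the work surface, if the arm or the gripper's body presses on something with over 40 N, if the wrist force passes 120 N, or if a joint passes its speed limit or range.

### The arm

A 6-joint arm with a two-finger parallel gripper is mounted at the origin on a cart in front of the work surface, level with it; the furniture and walls round the work are solid. World frame = base frame: x ahead of the robot, y to its left, z up, the work surface at z = 0. Lengths are in mm, angles in rad, forces in N, time in s.
With the tool pointing down it reaches from about 300 to 775 mm from the base axis. Payload 14.6 kg.
Tool frame: the origin (TCP) lies at the very end of the fingers, on their centre line; the grasp point (between the pads) lies 19 mm behind it (grip_point_offset is the distance from the TCP to the grasp point, in mm); z points along the fingers, y is the line along which they close (so a half turn about z gives the same grasp; the last joint's range is limited). The gripper opens to 94 mm and grips with 3 to 60 N. Pads are 16 mm wide; open, the fingers measure 119 mm over their backs; the gripper's body (75 mm by 177 mm) begins 78 mm behind the grasp point.
Start: joints at [-1.29, 0.3, 1.521, -0, 1.321, -0.067], TCP at [187.449, -517.061, 205.446] pointing down, gripper open.
Joint ranges: [-3.03, 3.03], [-0.79, 2.21], [0.23, 2.52], [-1.04, 4.18], [0, 3.07], [-2.55, 2.55]. Speed limits (rad/s): [2.22, 2.22, 2.57, 3.14, 3.14, 3.14].

### API

Orientations are given as [roll, pitch, yaw] about the fixed x, y, z axes, in that order (R = Rz(yaw) Ry(pitch) Rx(roll)).
In Python, from cell import read_state, camera, camera_info, sign_off, grip_point_offset gives the robot as it stands.
- The arm moves only by the shell command python3 -m handwheel 'ROWS' [FORCE]. ROWS is text: rows parted by semicolons, each of 5 numbers parted by spaces: the shift along the world's x, y, z in units of 40 mm (1.0 is 40 mm), then the turn about the world's z in units of 5 degrees (1.0 is 5 degrees), then the closure, from 0 (fully open) to 1 (shut). In form: dx dy dz yaw gripper; .... A call has 1 to 12 rows; each row shifts and turns the commanded pose from where the row before left it; what a row does not reach is not made up. A row lasts 1/12 s, in which the tool goes at most 41.7 mm and 7.16 degrees, less where a joint would pass 70% of its speed; a pose out of reach is approached as far as the arm can. A call is refused whole if a number of a shift passes 1 or a number of a turn 1, either way. A call with a gripper value outside its range is refused whole. The fingers move at their own pace and stop on an object; FORCE is the grip in N (left out, the last holds). Time passes only in rows, so rows that do not move let the fingers close. It gives the time, the measured TCP pose, the force, the opening and the grip force at its end, in the units of the state.
- read_state(): the state, without advancing time (a new reading comes with each control period).
- camera(name): name is "scene" or "top"; returns (picture, depth): 384x512x3 uint8, red, green, blue; 384x512 float32, mm along the optical axis (not along the pixel's ray), 0 where there is no reading.
- camera_info(name): a dict with "intrinsics" (3x3 intrinsics, pixels), "world_from_camera" (4x4, takes a point from camera to world coordinates). Camera axes: x right, y down, z forward; pixel columns grow to the right and rows downward; lengths in mm; the calibration is good to about 2 mm. A picture is of the moment at which its call begins. camera_info takes no time and is no camera call.
- sign_off(): hands the job in; it is judged then, once.
The state is a dict: "clock": time; "joints": joint angles; "qd": joint speeds; "effort": joint torques, N m; "eef_pos": TCP position; "eef_rot": TCP orientation; "wrist_force": force on the tool from outside, world axes, zero at the start; "moment": the same for the moment, N m; "finger_gap": finger opening in mm; "finger_force": force on a finger pad.
Only numpy, scipy, OpenCV 4.12 (cv2) and the standard library are available. Lean on these libraries where they do the work, as an engineer would, in place of code of your own. Each camera call takes 0.05 s, during which the arm holds its last target. There are 200 camera calls.

## Working session

There is one attempt and no reset: what is moved stays moved. The work goes in short steps, Python scripts to look and compute and a shell command to move; the robot and the scene stay as the last step left them, time stands still between calls to the robot, and variables do not carry over. Pictures are saved under pics/ and viewed, at most 10 in all, crops included, and the job is handed in when it is done.

```bash
mkdir -p pics; ls; python3 - <<'E'
from cell import *
import cv2,numpy as np
s=read_state();print(s['clock'],s['eef_pos'],s['eef_rot'],s['finger_gap'],grip_point_offset)
for n in("scene","top"):
    p,d=camera(n);cv2.imwrite(f"pics/{n}0.png",p[:,:,::-1]);np.save(f"pics/{n}0d.npy",d)
    i=camera_info(n);print(n,np.round(i["intrinsics"],1).tolist(),np.round(i["world_from_camera"],3).tolist())
E
```

```text
pics
0.0 [ 187.38066504 -516.81922317  204.87708804] [-3.14042827e+00 -3.91334156e-05  3.47820985e-01] 94.43027106811282 18.8
scene [[450.9, 0.0, 251.3], [0.0, 450.9, 186.4], [0.0, 0.0, 1.0]] [[-0.987, 0.067, -0.146, 726.597], [0.161, 0.411, -0.898, 906.778], [-0.0, -0.909, -0.416, 525.067], [0.0, 0.0, 0.0, 1.0]]
top [[352.1, 0.0, 257.3], [0.0, 352.1, 189.5], [0.0, 0.0, 1.0]] [[-0.023, -0.983, 0.184, 387.552], [-1.0, 0.025, 0.009, -31.989], [-0.014, -0.184, -0.983, 998.482], [0.0, 0.0, 0.0, 1.0]]
```

View pics/scene0.png

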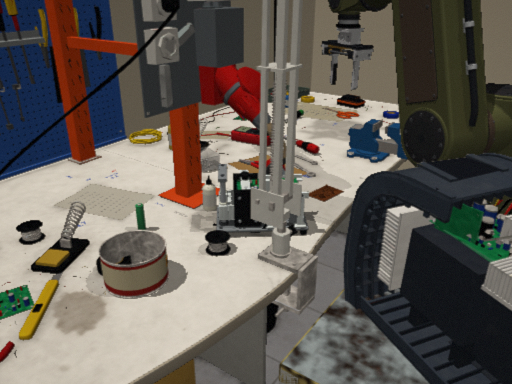

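View pics/top0.png

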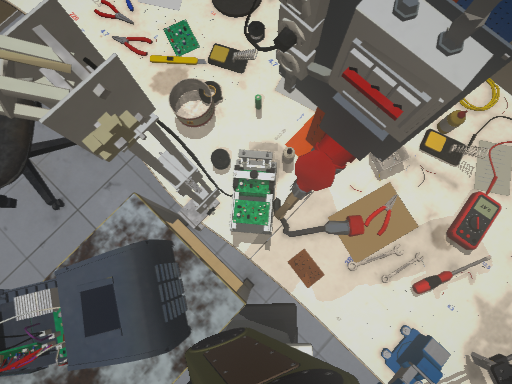

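The loader is near top (255,192) and scene (262,200). Two green boards show there (top (250,213) and (257,178)), plus a third loose green one at (181,37) off the loader. I'll enlarge both views.

```bash
python3 - <<'E'
import cv2,numpy as np
a=cv2.imread("pics/top0.png")[138:248,205:315];b=cv2.imread("pics/scene0.png")[150:260,190:320]
cv2.imwrite("pics/t1.png",cv2.resize(a,None,fx=5.4,fy=5.4,interpolation=2));cv2.imwrite("pics/s1.png",cv2.resize(b,None,fx=5.4,fy=5.4,interpolation=2))
E
```

```text
(no output)
```

View pics/t1.png

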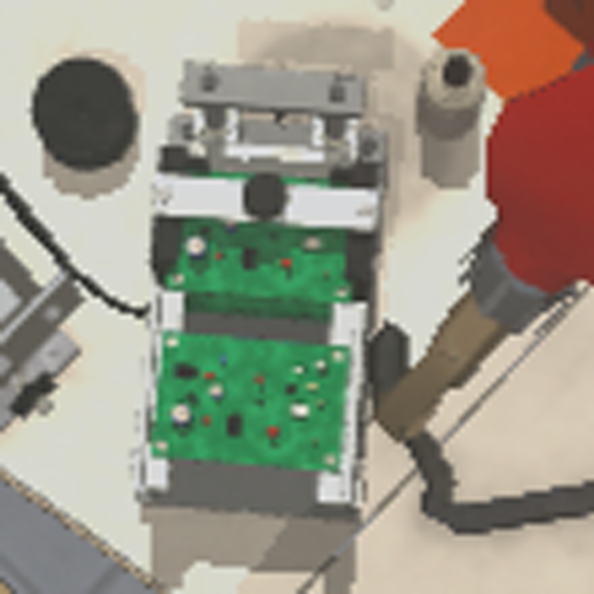

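View pics/s1.png

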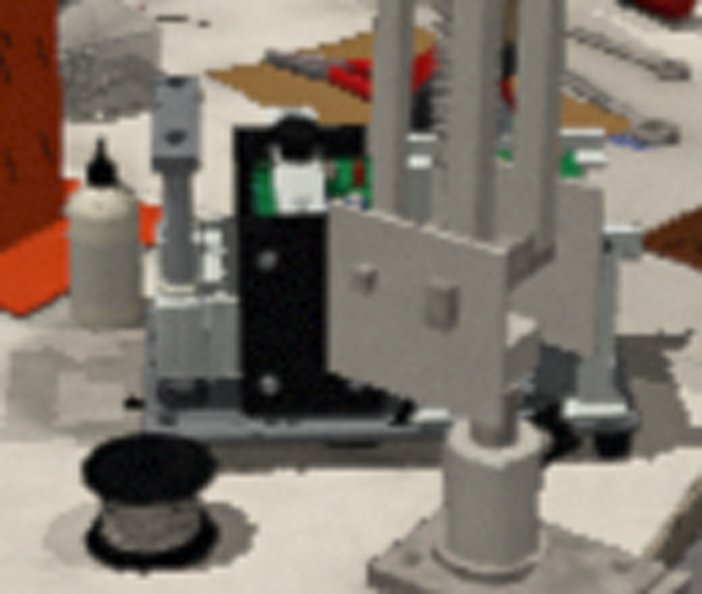

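The board on the rails at top px (251,212) is the one meant: it is green, lies on the two rails and is in front of the magazine. The others are a fixed board in the magazine (254,187) and a loose one on the bench (181,37). The knob is at top (254,174) and scene (245,172). Next I'll measure these and the clearance to the neighbouring tall things.

```bash
cat > h.py <<'E'
from cell import *
import cv2,numpy as np
def ray(n,u,v):
    i=camera_info(n);T=np.array(i["world_from_camera"]);d=np.linalg.inv(i["intrinsics"])@[u,v,1.];return T[:3,3],T[:3,:3]@d
def onz(n,u,v,z):
    o,d=ray(n,u,v);return o+d*(z-o[2])/d[2]
def tri(p,q):
    (a,d),(b,e)=ray("top",*p),ray("scene",*q)
    s=np.linalg.lstsq(np.c_[d,-e],b-a,rcond=None)[0];return (a+d*s[0]+b+e*s[1])/2,np.linalg.norm(a+d*s[0]-b-e*s[1])
def cloud(n,d):
    v,u=np.mgrid[:384,:512];i=camera_info(n);T=np.array(i["world_from_camera"])
    c=np.stack([u,v,np.ones_like(u)],-1)@np.linalg.inv(i["intrinsics"]).T*d[...,None]
    w=c@T[:3,:3].T+T[:3,3];w[d==0]=np.nan;return w
def greens(p):
    h=cv2.cvtColor(p,cv2.COLOR_RGB2HSV);m=cv2.inRange(h,(60,110,60),(88,255,255))
    return cv2.morphologyEx(m,cv2.MORPH_CLOSE,np.ones((5,5)))
E
python3 - <<'E'
from h import *
np.set_printoptions(precision=1,suppress=True)
p=cv2.imread("pics/top0.png")[:,:,::-1];d=np.load("pics/top0d.npy");W=cloud("top",d)
m=greens(p);m[:197]=0;m[230:]=0;m[:,:230]=0;m[:,280:]=0
c=max(cv2.findContours(m,0,1)[0],key=cv2.contourArea)
w=np.array([onz("top",*q,99.5)[:2] for q in c[:,0]],np.float32);print("board",cv2.minAreaRect(w),np.nanmedian(W[...,2][m>0]))
C=lambda u,v:(205+u/5.4-.4,138+v/5.4-.4)
S=lambda u,v:(190+u/5.4-.4,150+v/5.4-.4)
print("knob",tri(C(265,190),S(296,120)),"depth",W[172:178,252:257,2])
print("cross back edge",onz("top",*C(187,63),143),onz("top",*C(365,72),143),"front",onz("top",*C(183,107),143),onz("top",*C(362,117),143))
print("rail outer L front/back",onz("top",*C(138,490),105.5),onz("top",*C(160,297),105.5),"R",onz("top",*C(352,502),105.5),onz("top",*C(366,308),105.5))
k=np.array(onz("top",*C(265,190),154)[:2])
t=np.r_[W.reshape(-1,3),cloud("scene",np.load("pics/scene0d.npy")).reshape(-1,3)]
q=t[(t[:,2]>110)&(np.abs(t[:,0]-k[0])<300)&(np.abs(t[:,1]-k[1])<260)]
# max height map 20mm cells rel. to knob
H=np.zeros((30,26))
for x,y,z in q:
    i,j=int((x-k[0]+300)//20),int((y-k[1]+260)//20);H[i,j]=max(H[i,j],z)
print(k);print("cols y from",k[1]-260);
for i in range(29,-1,-1):print(int(k[0]-300+20*i),*["%4d"%v for v in H[i]])
E
```

```text
board ((498.17938232421875, -5.461277008056641), (87.92548370361328, 59.133750915527344), 83.40603637695312) 97.94839577893805
knob (array([592.1, -15.6, 134.6]), np.float64(0.5644776534445156)) depth [[130.5 131.5 130.7 132.4 133.1]
 [132.8 131.9 132.9 131.7 132.5]
 [129.3 129.9 130.2 132.7 133.7]
 [133.1 129.9 132.2 130.  132.4]
 [132.5 128.9 132.6 130.4 134.7]
 [128.9 133.6 131.6 131.  130.2]]
cross back edge [652.4  19.4 143. ] [645.7 -63.7 143. ] front [631.1  21.6 143. ] [624.1 -61.6 143. ]
rail outer L front/back [456.6  47.5 105.5] [548.2  36.2 105.5] R [448.6 -52.5 105.5] [540.4 -62.  105.5]
[587.8 -16. ]
cols y from -276.009047044426
867    0    0    0    0    0    0    0    0    0    0    0    0  341  345    0    0    0    0    0    0    0    0    0    0    0    0
847    0    0    0    0    0    0    0    0    0    0    0    0  351  361    0    0    0    0    0    0    0    0    0    0    0    0
827    0    0    0    0    0    0    0    0    0    0    0    0    0  376    0    0    0    0    0    0    0    0    0    0    0    0
807    0    0    0    0    0    0    0    0   
[... 2871 characters left out ...]
    0    0    0    0  179  220
367    0    0    0    0    0    0    0    0    0    0    0    0    0    0    0    0    0    0    0    0    0    0    0  125  193  224
347    0    0    0    0    0    0    0    0    0    0    0    0    0    0    0    0    0    0    0    0    0    0    0  154  204  230
327    0    0    0    0    0    0    0    0    0    0    0    0    0    0    0    0    0    0    0    0    0    0    0  180  209  232
307    0    0    0    0    0    0    0    0    0    0    0    0    0    0    0    0    0    0    0    0    0    0    0  179  217  235
287    0    0    0    0    0    0    0    0    0    0    0    0    0    0    0    0    0    0    0    0    0    0    0  189  222  238
```

```bash
python3 -m handwheel '0 0 0.7 0 0; 0.36 0.78 0.1 1 0; 0.36 0.78 0.1 1 0; 0.36 0.78 0.1 1 0; 0.36 0.78 0.1 1 0; 0.36 0.78 0.1 1 0; 0.36 0.78 0.1 1 0; 0.36 0.78 0.1 1 0; 0.36 0.78 0.1 1 0; 0.36 0.78 0.1 1 0; 0.36 0.78 0.1 1 0; 0.36 0.78 0.1 1 0' 30
```

```text
clock: 1.1
eef_pos: [346.0, -172.2, 277.6]
eef_rot: [3.142, 0.0, 1.312]
wrist_force: [0.8, -0.4, 0.0]
finger_gap: 94.1
finger_force: 0.0
```

```bash
python3 -m handwheel '0.4 0.8 0 0.5 0.6; 0.4 0.8 0 0.5 0.62; 0.4 0.8 0 0.5 0.62; 0.4 0.8 0 0.1 0.62; 0.3 0.7 0 0 0.62; 0 0 0 0 0.62;0 0 0 0 0.62'; python3 - <<'E'
from h import *
for n in("scene","top"):
    p,d=camera(n);cv2.imwrite(f"pics/{n}1.png",p[:,:,::-1])
E
```

```text
clock: 1.68
eef_pos: [421.9, -16.9, 277.0]
eef_rot: [-3.141, 0.0, 1.45]
wrist_force: [-0.6, 0.3, 0.4]
finger_gap: 50.8
finger_force: 0.0
```

View pics/scene1.png

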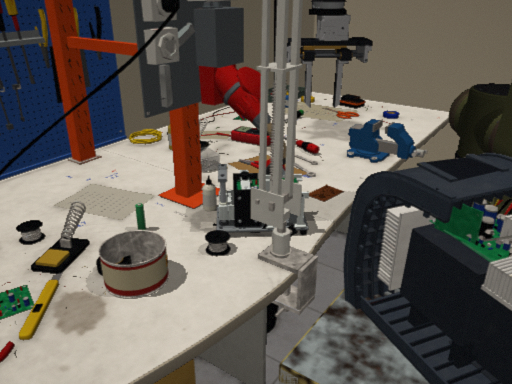

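```bash
python3 -m handwheel '0.7 0 0 0 0.63; 0.7 0 0 0 0.63;0.7 0 0 0 0.63;0.7 0 0 0 0.63;0.7 0 0 0 0.63;0.7 0.02 0 0 0.63;0 0 -0.7 0 0.63; 0 0 -0.7 0 0.63;0 0 -0.7 0 0.63; 0 0 -0.4 0 0.63; 0 0 0 0 0.63; 0 0 0 0 0.63'; python3 - <<'E'
from h import *
P=[]
for n,(a,b,c,e) in(("scene",(150,260,190,320)),("top",(138,248,205,315))):
    p,d=camera(n);P.append(cv2.resize(p[a:b,c:e,::-1],(400,400),interpolation=2))
cv2.imwrite("pics/k2.png",np.hstack(P))
E
```

```text
clock: 2.78
eef_pos: [589.6, -18.4, 177.6]
eef_rot: [-3.141, 0.0, 1.446]
wrist_force: [-0.5, 1.0, 1.0]
finger_gap: 34.8
finger_force: 0.0
```

View pics/k2.png

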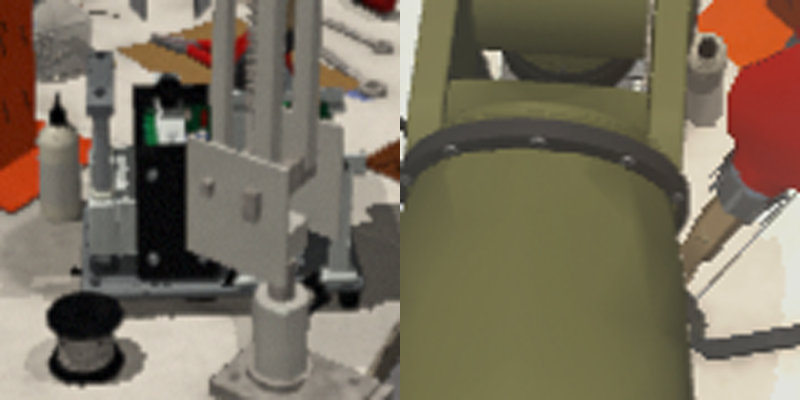

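The fingers are still above the left crop, with the knob at (168,82) in it. The top view is hidden by the arm. I'll come down to just above the knob and look from the scene camera.

```bash
python3 -m handwheel '0.02 0.06 -0.4 0 0.63; 0 0 -0.4 0 0.63; 0 0 0 0 0.63; 0 0 0 0 0.63'; python3 - <<'E'
from h import *
p,d=camera("scene");cv2.imwrite("pics/k3.png",cv2.resize(p[120:220,200:300,::-1],(600,600),interpolation=2))
E
```

```text
clock: 3.22
eef_pos: [590.9, -14.9, 146.5]
eef_rot: [3.141, 0.0, 1.447]
wrist_force: [-0.5, -0.9, -0.2]
finger_gap: 35.1
finger_force: 0.0
```

View pics/k3.png

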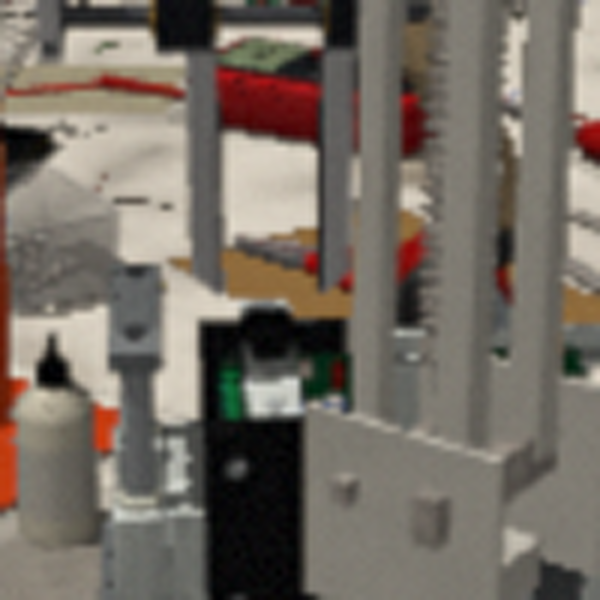

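The fingers (inner edges at 222 and 320) straddle the knob (centre 270,330) evenly. I'll lower and grip.

```bash
python3 -m handwheel '0 0 -0.33 0 0.63; 0 0 -0.33 0 0.63; 0 0 0 0 0.63; 0 0 0 0 0.63; 0 0 0 0 1;0 0 0 0 1;0 0 0 0 1;0 0 0 0 1; 0 0 0 0 1' 40
```

```text
clock: 4.02
eef_pos: [591.5, -14.8, 120.2]
eef_rot: [3.139, -0.0, 1.447]
wrist_force: [2.8, -0.4, 5.3]
finger_gap: 20.0
finger_force: 40.0
```

```bash
python3 -m handwheel '0 0 -0.04 0 1; 0 0 0 0 1;0 0 0 0 1'; python3 -m handwheel '0 0 -0.04 0 1; 0 0 0 0 1;0 0 0 0 1';  python3 -m handwheel '0 0 -0.04 0 1; 0 0 0 0 1;0 0 0 0 1'
```

```text
clock: 4.27
eef_pos: [591.5, -14.8, 118.5]
eef_rot: [3.139, -0.0, 1.447]
wrist_force: [2.8, -0.8, 5.6]
finger_gap: 19.7
finger_force: 40.0
clock: 4.52
eef_pos: [591.5, -14.8, 117.5]
eef_rot: [3.139, -0.0, 1.447]
wrist_force: [1.3, -0.2, 11.1]
finger_gap: 19.8
finger_force: 40.0
clock: 4.77
eef_pos: [591.6, -14.7, 117.3]
eef_rot: [3.138, -0.0, 1.447]
wrist_force: [-5.8, 0.8, 24.7]
finger_gap: 19.8
finger_force: 40.0
```

That is the bottom stop: 25 N at TCP z 117.3, which gives me q = 0. I'll raise about 22.3 mm from there.

```bash
python3 -m handwheel '0 0 0.04 0 1; 0 0 0.04 0 1;0 0 0 0 1'; python3 -m handwheel '0 0 0.15 0 1; 0 0 0.15 0 1; 0 0 0.15 0 1; 0 0 0.1 0 1;0 0 0 0 1;0 0 0 0 1;0 0 0 0 1'
```

```text
clock: 5.02
eef_pos: [591.4, -14.7, 118.0]
eef_rot: [3.139, -0.0, 1.447]
wrist_force: [5.7, -1.1, 1.4]
finger_gap: 19.7
finger_force: 40.0
clock: 5.6
eef_pos: [591.4, -14.7, 140.1]
eef_rot: [3.139, -0.0, 1.447]
wrist_force: [5.5, -0.5, 3.2]
finger_gap: 19.7
finger_force: 40.0
```

```bash
python3 -m handwheel '0 0 0 0 0.63; 0 0 0 0 0.63; 0 0 0 0 0.63;0 0 0 0 0.63; 0 0 0.5 0 0.63; 0 0 0.7 0 0.63; -0.7 0 0.7 0 1; -0.8 0.1 0 0 1; -0.8 0.1 0 0 1;-0.8 0.1 0 0 1;-0.7 0.1 0 0 1;0 0 0 0 1'; python3 -m handwheel '0 0 0 0 1;0 0 0 0 1'; python3 - <<'E'
from h import *
P=[]
for n,(a,b,c,e) in(("scene",(140,240,200,300)),("top",(138,248,205,315))):
    p,d=camera(n);cv2.imwrite(f"pics/{n}4.png",p[:,:,::-1]);P.append(cv2.resize(p[a:b,c:e,::-1],(400,400),interpolation=2))
cv2.imwrite("pics/k4.png",np.hstack(P))
E
```

```text
clock: 6.6
eef_pos: [435.2, 1.9, 215.6]
eef_rot: [-3.141, -0.0, 1.448]
wrist_force: [-0.4, -0.2, -0.2]
finger_gap: 0.5
finger_force: 0.0
clock: 6.77
eef_pos: [439.1, 1.3, 215.7]
eef_rot: [3.141, -0.0, 1.447]
wrist_force: [0.1, 0.0, -0.4]
finger_gap: 0.8
finger_force: 0.0
```

View pics/k4.png

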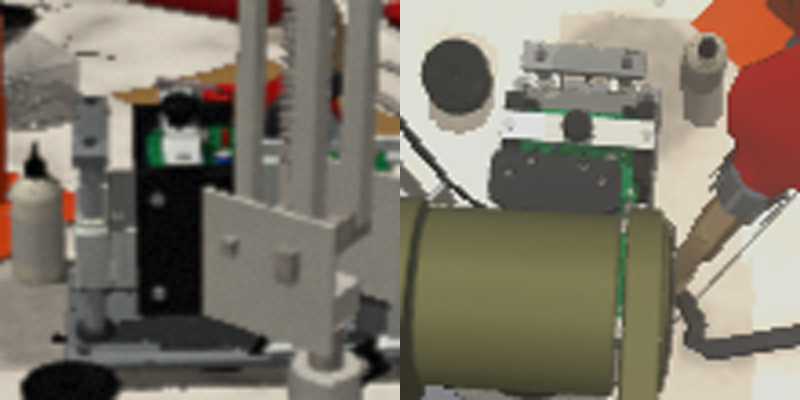

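The magazine has risen. The knob is now at scene crop (181,93) and top crop (177,122). A quick check of its height, then I'll lower behind the board.

```bash
python3 - <<'E'
from h import *
print(tri((205+177*.275-.4,138+119*.275-.4),(200+182/4-.4,140+96/4-.4)))
E
python3 -m handwheel '0 0 -0.8 0 1; 0 0 -0.8 0 1; 0 0 -0.8 0 1; 0 0 -0.4 0 1;0 0 0 0 1;0 0 0 0 1'
```

```text
(array([592.03305269, -14.7798427 , 155.06107019]), np.float64(3.528420344304853))
clock: 7.37
eef_pos: [438.9, 1.3, 103.2]
eef_rot: [-3.14, 0.0, 1.447]
wrist_force: [0.3, -0.5, 0.3]
finger_gap: 0.6
finger_force: 0.0
```

```bash
python3 -m handwheel '0 0 -0.14 0 1; 0 0 -0.14 0 1; 0 0 0 0 1; 0.2 -0.02 0 0 1;0.2 -0.02 0 0 1;0.2 -0.02 0 0 1;0 0 0 0 1'; python3 -m handwheel '0.2 -0.02 0 0 1;0.2 -0.02 0 0 1;0.2 -0.02 0 0 1; 0.2 -0.02 0 0 1;0 0 0 0 1'
```

```text
clock: 7.95
eef_pos: [464.3, -1.3, 92.6]
eef_rot: [3.14, -0.0, 1.447]
wrist_force: [-0.2, 0.0, 0.8]
finger_gap: 0.3
finger_force: 0.0
clock: 8.37
eef_pos: [496.0, -4.4, 92.2]
eef_rot: [3.141, -0.0, 1.447]
wrist_force: [-0.4, -0.1, -0.5]
finger_gap: 0.3
finger_force: 0.0
```

```bash
python3 -m handwheel '0.2 -0.02 0 0 1;0.2 -0.02 0 0 1;0.2 -0.02 0 0 1;0 0 0 0 1;0 0 0 0 1'; python3 -m handwheel '0.1 -0.01 0 0 1;0.1 -0.01 0 0 1;0.1 -0.01 0 0 1;0 0 0 0 1'
```

```text
clock: 8.78
eef_pos: [518.9, -6.7, 92.0]
eef_rot: [-3.141, 0.0, 1.447]
wrist_force: [-0.2, 0.1, 0.1]
finger_gap: 0.3
finger_force: 0.0
clock: 9.12
eef_pos: [531.3, -7.9, 92.3]
eef_rot: [3.141, -0.0, 1.447]
wrist_force: [0.3, -0.2, -0.5]
finger_gap: 0.3
finger_force: 0.0
```

Friction is light and there has been no stop yet. I'll continue in small steps.

```bash
for i in 1; do python3 -m handwheel '0.05 -0.005 0 0 1;0.05 -0.005 0 0 1;0 0 0 0 1'; done; python3 -m handwheel '0.05 -0.005 0 0 1;0 0 0 0 1'; python3 -m handwheel '0.05 -0.005 0 0 1;0 0 0 0 1'
```

```text
clock: 9.37
eef_pos: [534.9, -8.3, 92.2]
eef_rot: [3.141, -0.0, 1.447]
wrist_force: [1.1, 0.5, 0.4]
finger_gap: 0.3
finger_force: 0.0
clock: 9.53
eef_pos: [536.9, -8.5, 92.3]
eef_rot: [3.141, 0.0, 1.447]
wrist_force: [-0.2, 0.1, 0.1]
finger_gap: 0.5
finger_force: 0.0
clock: 9.7
eef_pos: [537.5, -8.5, 92.0]
eef_rot: [-3.138, 0.0, 1.447]
wrist_force: [-10.6, 1.4, 5.1]
finger_gap: 0.6
finger_force: 5.7
```

The stop came at x 537.5, and home was predicted at about 537. One more nudge, then I'll back off and check.

```bash
python3 -m handwheel '0.02 0 0 0 1;0 0 0 0 1'; python3 -m handwheel '-0.3 0.03 0 0 1;-0.7 0.07 0 0 1;-0.8 0.08 0 0 1;-0.8 0.05 0.4 0 1;0 0 0.8 0 1;-0.5 0 0.8 0 1;-0.3 -0.8 0.8 0 1;0 -0.9 0 0 1; 0 -0.9 0 0 1;0 -0.9 0 0 1;0 -0.9 0 0 1;0 0 0 0 1'; python3 - <<'E'
from h import *
P=[]
for n,(a,b,c,e) in(("scene",(140,240,200,320)),("top",(138,248,205,315))):
    p,d=camera(n);cv2.imwrite(f"pics/{n}5.png",p[:,:,::-1]);P.append(cv2.resize(p[a:b,c:e,::-1],(400,400),interpolation=2))
cv2.imwrite("pics/k5.png",np.hstack(P))
E
```

```text
clock: 9.87
eef_pos: [537.6, -8.5, 91.9]
eef_rot: [-3.136, 0.0, 1.448]
wrist_force: [-16.0, -0.2, 8.2]
finger_gap: 1.0
finger_force: 8.9
clock: 10.87
eef_pos: [404.5, -176.4, 200.8]
eef_rot: [3.141, 0.001, 1.443]
wrist_force: [0.6, 0.6, -0.2]
finger_gap: 0.5
finger_force: 0.0
```

View pics/k5.png

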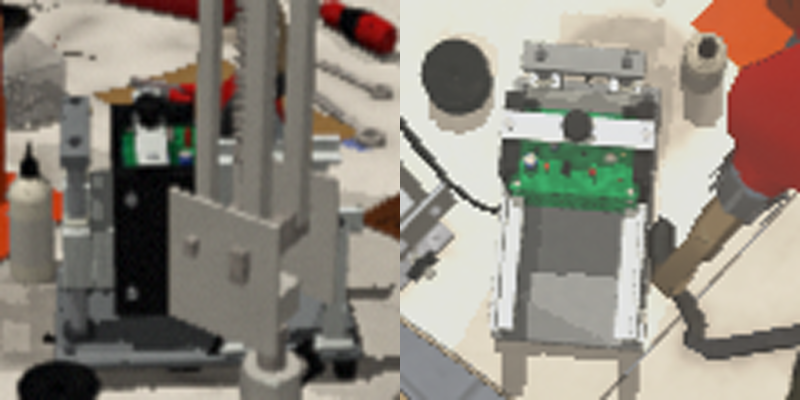

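The rails are empty, and no board edge stands out beyond the magazine's stack (near edges at right crop y≈208). The spool and bottle haven't moved. I'm handing in.

```bash
python3 -c "
from cell import *
print(sign_off())"
```

```text
the job is handed in; nothing more can be done
None
```

I raised the magazine about 22.7 mm from its bottom stop and slid the green board into the empty slot until it stopped where home was predicted. The spool and bottle were left standing, and the job was handed in at about 11 s; no verdict came back.

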